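# Open the tall lever bin and ease its lid shut

### The job

My hands are full with a dustpan of glaze scraps, so open the taller of the two lever bins for me: with your fingertips push its palm lever all the way down, and keep the lid wide open for three seconds. Then let the lever come up slowly under your fingers so that the lid sinks gently and closes without dropping or slamming, which would puff up dust, and move your hand clear. Work the lid only by its lever, do not lift or shift the bins, keep the low bin shut, and leave everything else on the bench where it is.

Things in the scene. Friction and masses are not known exactly. Their poses are not given: they have to be found in the camera images.
- tall_bin: the taller lever bin: white tub 180 x 180 x 210 mm high, flat white hinged lid (top at 226 mm), loose, about 3 kg. Origin: centre of its underside, z up; its front is -x (to the robot, turned up to 0.2 rad either way), the lid's hinge at +x. The lever, a flat steel bar along the outside of its -y wall (right-hand side seen from the robot), works the lid through a push rod near the hinge
- tall_lid (a joint): opening of the tall bin's lid, rad: 0 shut, 1.15 wide open (front edge up). Moves only with the lever, 2.48 times the lever's angle. No damper: it falls shut fast if the lever is let go
- tall_lever (a joint): angle of the tall bin's lever, rad: 0 up (lid shut), 0.46 fully down at its stop (lid wide open). No spring: only the lid's weight (0.2 to 0.4 kg) brings it back up
- tall_palm (a point): centre of the top of the round dark palm plate (88 mm across, 12 mm thick) at the front end of the tall bin's lever. Lever up: at x -161, y -134, z 191 mm in the bin's frame, sloping 0.23 rad down towards the bin. Fully down: 70 mm lower and 10 mm further from the bin (-x of the bin), sloping as much the other way. Takes 1 to 7 N downward. Its centre is 70 mm in front of the tub and 44 mm outside its -y wall; nothing is above it
- tall_lid_edge (a point): middle of the upper front edge of the tall bin's lid
- low_bin: the lower lever bin, of the same make and colours: tub 180 x 140 x 130 mm high, top of the lid at 146 mm, about 2.2 kg, loose. Origin and axes as for the tall bin. To be left shut
- low_lid (a joint): opening of the low bin's lid, rad: 0 shut, 1.15 wide open
- low_palm (a point): centre of the top of the round dark palm plate (88 mm across, 12 mm thick) at the front end of the low bin's lever. Lever up: at x -161, y -114, z 132 mm in the bin's frame, sloping 0.23 rad down towards the bin. Fully down: 70 mm lower and 10 mm further from the bin (-x of the bin), sloping as much the other way. Not to be pressed
- pail: bystander: white lidded pail, 130 mm across, 126 mm high; origin at the centre of its underside
- mug: bystander: white mug, 82 mm across, 95 mm high, with a handle; origin at the centre of its underside
- pump_bottle: bystander: amber pump bottle, 72 mm across, 196 mm high; origin at the centre of its underside
- pen_pot: bystander: clear pot with pens, 90 mm across, 155 mm high with the pens; origin at the centre of its underside
- marker_a: bystander: marker pen with red cap lying on the bench, 145 mm long (along its x), 16 mm thick; origin on its underside
- marker_b: bystander: black marker pen lying on the bench, 145 mm long (along its x), 16 mm thick; origin on its underside
- test_tile: bystander: flat glazed test tile, 50 x 100 x 9 mm, lying; origin at the centre of its underside

How it is judged:
On the way, in this order (a step that is already met when the one before it is completed fails the run):
1. the tall bin's lid is wide open (over 1.05 rad) and kept open for 2.5 s (value of joint tall_lid above 1.05 rad), for 2.5 s.
2. the tall bin's lid has been let down shut (value of joint tall_lid below 0.03 rad), for 0.3 s.
At the end, for the whole second after the job is handed in: Both lids are shut (under 0.03 rad) with the tall bin's lever back up, both bins stand still within 20 mm of where they were, and every other thing is within 30 mm of where it was (value of joint each of tall_lid, tall_lever, low_lid below 0.03 rad and distance of each of tall_bin, low_bin from where it was at the start of the episode below 0.02 m and linear speed of tall_bin below 0.05 m/s and distance of each of pail, mug, pump_bottle, pen_pot, marker_a, marker_b, test_tile from where it was at the start of the episode below 0.03 m); the robot touches nothing.
It fails at once if the tall bin's lid drops or slams (closes faster than 2.5 rad/s; a slow easing is under 1) (velocity of joint tall_lid below -2.5 rad/s).
It fails at once if the robot touches the tall bin's lid instead of working it by the lever (contact force between any of the fingers, the arm and tall_lid above 1 N).
It fails at once if the low bin is opened (value of joint low_lid above 0.15 rad).
It fails at once if a bin is lifted, tipped or shifted (distance of any of tall_bin, low_bin from where it was at the start of the episode above 0.02 m or angle between any of tall_bin, low_bin's own z axis and vertical above 0.06 rad or height (world z) of any of tall_bin, low_bin above 0.012 m).
It fails at once if a bystander is lifted, carried or knocked about (distance of any of pail, mug, pump_bottle, pen_pot, marker_a, marker_b, test_tile from where it was at the start of the episode above 0.03 m or height (world z) of any of pail, mug, pump_bottle, pen_pot, marker_a, marker_b, test_tile above 0.02 m).
It also fails if it takes over 45 s, if anything falls off the work surface, if the arm or the gripper's body presses on something with over 40 N, if the wrist force passes 120 N, or if a joint passes its speed limit or range.

### The arm

A 6-joint arm with a two-finger parallel gripper is mounted at the origin on the work surface. World frame = base frame: x ahead of the robot, y to its left, z up, the work surface at z = 0. Lengths are in m, angles in rad, forces in N, time in s.
With the tool pointing down it reaches from about 0.35 to 0.975 m from the base axis. Payload 4.9 kg.
Tool frame: the origin (TCP) lies at the very end of the fingers, on their centre line; the grasp point (between the pads) lies 19 mm behind it; z points along the fingers, y is the line along which they close (so a half turn about z gives the same grasp; the last joint's range is limited). The gripper opens to 85 mm and grips with 20 to 120 N. Pads are 22 mm wide; open, the fingers measure 114 mm over their backs; the gripper's body (76 mm by 85 mm) begins 54 mm behind the grasp point. The pads swing forward as they close: fully open they stand 13 mm farther back than shut.
Start: joints at [1.035, 0.053, 1.613, -0, 1.476, -0.119], TCP at [0.253, 0.571, 0.231] pointing down, gripper open.
Joint ranges: [-3.01, 3.01], [-1.01, 2.22], [0.06, 2.58], [-1.02, 4.17], [0.09, 2.62], [-3.14, 3.14]. Speed limits (rad/s): [2.57, 2.57, 3.14, 3.14, 3.14, 3.14].

### API

Orientations are given as a rotation vector (axis times angle).
In Python, from station import ctrl, imaging gives the robot as it stands.
- The arm moves only by the tool play_rows, never from a script. Its argument "series" is a list of rows, each a list of 3 entries, a list of its own where there are three numbers: the opening, from 0 (shut) to 1 (fully open), then the shift along the tool's x, y, z each as a share of 0.05 m, from -1 to 1, then the turn, a rotation vector about the tool's x, y, z each as a share of 8 degrees, from -1 to 1. In form: [[grip, [dx, dy, dz], [ax, ay, az]], ...]. A call has 1 to 8 rows; each row shifts and turns the commanded pose from where the row before left it, along the tool's axes as they then stand; what a row does not reach is not made up. A row lasts 1/8 s, in which the tool goes at most 62.5 mm and 10.7 degrees, less where a joint would pass 70% of its speed; a pose out of reach is approached as far as the arm can. A call with a number of a shift or a turn outside -1 to 1 is refused whole. A call with a gripper value outside its range is refused whole. The fingers move at their own pace and stop on an object; "force" is the grip in N (left out, the last holds). Time passes only in rows, so rows that do not move let the fingers close. It gives the time, the measured TCP pose, the force, the opening and the grip force at its end, in the units of the state.
- ctrl.get_obs(): the state, without advancing time (a new reading comes with each control period).
- imaging.get_image(name): name is "scene" or "top" or "wrist"; returns a dict with "color" (384x512x3 uint8, blue, green, red), "fx", "fy", "cx", "cy" (pixels), "D" ([k1, k2, p1, p2, k3] as OpenCV has them; the pictures are not rectified), "extrinsics" (4x4, takes a point from world to camera coordinates); the wrist camera has in their place "hand_eye" (4x4, takes a point from camera to tool coordinates, whose origin is the TCP and whose axes are the flange's). Camera axes: x right, y down, z forward; pixel columns grow to the right and rows downward; lengths in m; the calibration is good to about 2 mm. A picture is of the moment at which its call begins: read the wrist's pose just before it. There is no depth.
- ctrl.finish_job(): hands the job in; it is judged then, once.
The state is a dict: "t": time; "q": joint angles; "dq": joint speeds; "effort": joint torques, N m; "tool_pos": TCP position; "tool_rot": TCP orientation; "contact_force": force on the tool from outside, world axes, zero at the start; "wrist_torque": the same for the moment, N m; "opening": finger opening in m; "grip_force": force on a finger pad.
Only numpy, scipy, OpenCV 4.12 (cv2) and the standard library are available. Lean on these libraries where they do the work, as an engineer would, in place of code of your own. Each camera call takes 0.05 s, during which the arm holds its last target. There are 200 camera calls.

## Working session

There is one attempt and no reset: what is moved stays moved. The work goes in short steps, Python scripts to look and compute and a tool call to move; the robot and the scene stay as the last step left them, time stands still between calls to the robot, and variables do not carry over. Pictures are saved under pics/ and viewed, at most 10 in all, crops included, and the job is handed in when it is done.

Besides the shell and the picture viewer there is one more tool, called by a JSON object that holds its "method" and its "body". play_rows: Moves the arm, as the interface text tells. Shift numbers are shares of 0.05 m and turn numbers shares of 8 degrees, none past 1 either way. Its arguments: {"type":"object","properties":{"series":{"type":"array"},"force":{"type":"number"}},"required":["series"]}

```bash
mkdir -p pics; cat > h.py <<'E'
import numpy as np, cv2
from station import ctrl, imaging
from scipy.spatial.transform import Rotation as R
E
python3 - <<'E'
from h import *
s=ctrl.get_obs(); print({k:np.round(v,3) for k,v in s.items()})
import pickle
d={n:imaging.get_image(n) for n in("scene","top")}
pickle.dump(d,open('im.pkl','wb'))
for n in d: cv2.imwrite(f'pics/{n}.png',cv2.resize(d[n]['color'],(768,576)))
E
```

```text
{'t': np.float64(0.0), 'q': array([ 1.035,  0.053,  1.614,  0.   ,  1.476, -0.119]), 'dq': array([-0.001, -0.001,  0.002,  0.   ,  0.001,  0.   ]), 'effort': array([ 1.0000e-03, -3.9368e+01, -3.7018e+01,  0.0000e+00,  7.0000e-03,
        0.0000e+00]), 'tool_pos': array([0.253, 0.571, 0.23 ]), 'tool_rot': array([-6.500e-01, -3.073e+00,  3.000e-03]), 'contact_force': array([-0.265,  0.351,  0.514]), 'wrist_torque': array([-0.02 ,  0.069, -0.042]), 'grip_force': np.float64(0.0), 'opening': np.float64(0.086)}
```

View pics/scene.png

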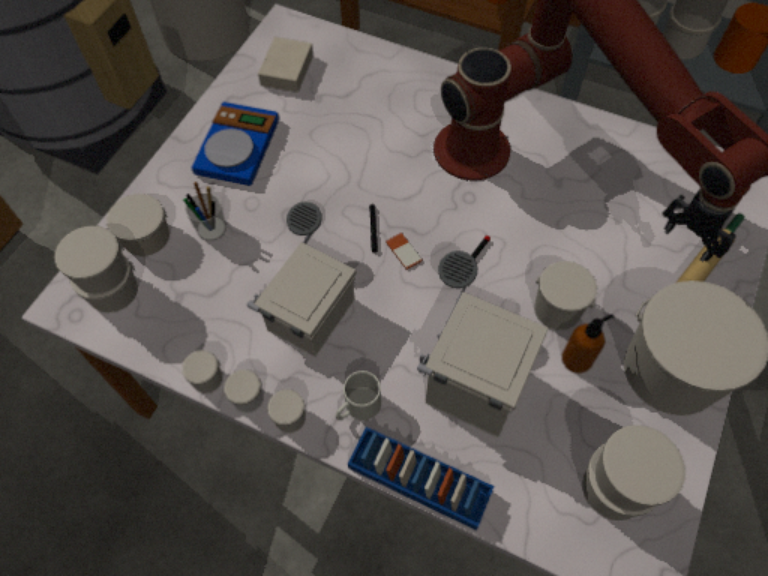

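View pics/top.png

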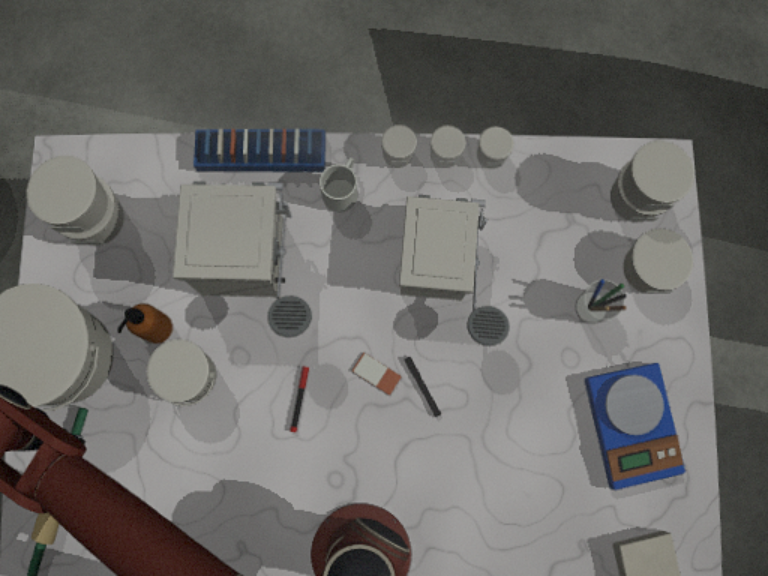

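The top view shows the tall bin at left: lid (227,231), palm plate (290,316). The low bin's plate is at (489,325). In the scene view the tall plate is at (458,268). Next I'll triangulate the plate and the lid corners.

```bash
cat >> h.py <<'E'
def ray(c,uv):
    K=np.array([[c['fx'],0,c['cx']],[0,c['fy'],c['cy']],[0,0,1]])
    n=cv2.undistortPoints(np.array([[uv]],float),K,np.array(c['D']))[0,0]
    E=np.array(c['extrinsics']); d=E[:3,:3].T@np.r_[n,1]; return -E[:3,:3].T@E[:3,3], d/np.linalg.norm(d)
def onz(c,uv,z):
    o,d=ray(c,uv); return o+d*(z-o[2])/d[2]
def tri(a,b):
    A=np.zeros((3,3));B=np.zeros(3);P=[]
    for o,d in(a,b): M=np.eye(3)-np.outer(d,d);A+=M;B+=M@o
    p=np.linalg.solve(A,B); return p,[np.linalg.norm(np.cross(p-o,d)) for o,d in(a,b)]
def plate(im,uv,r=24):
    u,v=map(int,uv);x0,y0=u-r,v-r
    g=im[y0:v+r,x0:u+r].astype(int)
    m=((g.max(2)<105)&(g.max(2)-g.min(2)<35)).astype(np.uint8)
    m=cv2.morphologyEx(m,cv2.MORPH_CLOSE,np.ones((5,5)));m=cv2.morphologyEx(m,cv2.MORPH_OPEN,np.ones((7,7)))
    n,l,s,c=cv2.connectedComponentsWithStats(m)
    k=1+np.argmin(np.hypot(*(c[1:]-r).T)); cs,_=cv2.findContours((l==k).astype(np.uint8),0,1)
    e=cv2.fitEllipse(cs[0]); return np.array(e[0])+[x0,y0],e[1]
E
python3 - <<'E'
from h import *
import pickle
d=pickle.load(open('im.pkl','rb'))
t,s=d['top'],d['scene']
for n,a,b in(('tall',(290,316),(458,268)),('low',(489,325),(304,218))):
    pa,ea=plate(t['color'],np.array(a)/1.5);pb,eb=plate(s['color'],np.array(b)/1.5)
    print(n,pa*1.5,ea,pb*1.5,eb,tri(ray(t,pa),ray(s,pb)),onz(t,pa,.185))
# lid corners in top
for z,C in((.226,[(181,184),(276,183),(278,282),(175,279)]),(.146,[(408,197),(482,200),(474,292),(402,288)])):
    print([np.round(onz(t,np.array(c)/1.5,z),3) for c in C])
for n,p in(('pail',(180,370)),('marker',(300,400)),('bottle',(135,320))): print(n,onz(t,np.array(p)/1.5,.1))
for n,u in(('top',(250,300)),('scene',(430,270))):
    u=np.array(u)/1.5;x,y=map(int,u);im=d[n]['color']
c=np.hstack([cv2.resize(d['top']['color'][110:260,100:250],(400,400),interpolation=2),cv2.resize(d['scene']['color'][140:290,260:410],(400,400),interpolation=2)])
cv2.imwrite('pics/crop.png',c)
E
```

```text
tall [282.7482605  308.92390537] (26.172639846801758, 46.64411163330078) [458.79984283 268.44830704] (24.068958282470703, 28.620254516601562) (array([0.4937    , 0.1511993 , 0.20941013]), [np.float64(0.0011723100911431182), np.float64(0.00117231009114314)]) [0.49752736 0.15520035 0.185     ]
low [487.06712151 324.65880203] (25.135910034179688, 27.956180572509766) [303.41120052 218.30797291] (21.381942749023438, 23.478424072265625) (array([ 0.47597941, -0.25942699,  0.12762706]), [np.float64(0.0008978914049511855), np.float64(0.000897891404951182)]) [ 0.46760458 -0.25098901  0.185     ]
[array([0.744, 0.364, 0.226]), array([0.746, 0.171, 0.226]), array([0.544, 0.161, 0.226]), array([0.549, 0.364, 0.226])]
[array([ 0.745, -0.097,  0.146]), array([ 0.74 , -0.254,  0.146]), array([ 0.541, -0.232,  0.146]), array([ 0.549, -0.084,  0.146])]
pail [0.38180571 0.37722794 0.1       ]
marker [0.3220701 0.1250608 0.1      ]
bottle [0.4865324  0.47937781 0.1       ]
```

View pics/crop.png

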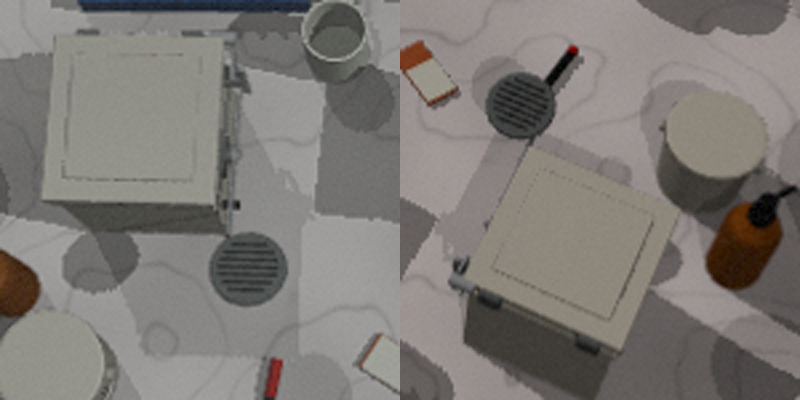

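The crop shows the tall plate centre at about (248,269), i.e. (193,211) in the native top image. My mask had merged it with the lever there. I'll triangulate again and work out the move.

```bash
python3 - <<'E'
from h import *
import pickle
d=pickle.load(open('im.pkl','rb'));t,s=d['top'],d['scene']
pa=(193.0,210.9);pb,_=plate(s['color'],(305.5,178.7))
p=tri(ray(t,pa),ray(s,pb));print(p,onz(t,pa,.19),onz(s,pb,.19), pb)
o=ctrl.get_obs();r=R.from_rotvec(o['tool_rot']);print(np.round(r.as_matrix(),3))
T=np.array([.492,.151,.30]);dd=r.inv().apply(T-o['tool_pos']);print(dd,dd/.05)
print(np.round(imaging.get_image('wrist')['hand_eye'],3))
E
```

```text
(array([0.48158135, 0.14395823, 0.18606126]), [np.float64(0.0028281574460878693), np.float64(0.0028281574460879582)]) [0.48184933 0.14084668 0.19      ] [0.48285799 0.14719533 0.19      ] [305.86656189 178.96553802]
[[-0.914  0.405 -0.001]
 [ 0.405  0.914 -0.002]
 [ 0.    -0.002 -1.   ]]
[-0.38879776 -0.28732098 -0.06937894] [-7.77595514 -5.74641955 -1.38757882]
[[ 0.    -0.949 -0.316  0.081]
 [ 1.     0.     0.     0.001]
 [-0.    -0.316  0.949 -0.142]
 [ 0.     0.     0.     1.   ]]
```

{"method": "play_rows", "body": {"series": [[0, [0, 0, -0.9], [0, 0, 0]], [0, [0, 0, -0.9], [0, 0, 0]], [0, [-0.76, -0.6, 0], [0, 0, 0]], [0, [-0.76, -0.6, 0], [0, 0, 0]], [0, [-0.76, -0.6, 0], [0, 0, 0]], [0, [-0.76, -0.6, 0], [0, 0, 0]], [0, [-0.76, -0.6, 0], [0, 0, 0]], [0, [-0.76, -0.6, 0], [0, 0, 0]]]}}

```text
t: 1.15
tool_pos: [0.389, 0.3131, 0.321]
tool_rot: [-0.65, -3.074, 0.0]
contact_force: [1.4, 1.0, 0.2]
opening: -0.0001
grip_force: 0.0
```

{"method": "play_rows", "body": {"series": [[0, [-0.76, -0.6, 0], [0, 0, 0]], [0, [-0.76, -0.6, 0], [0, 0, 0]], [0, [-0.76, -0.6, 0], [0, 0, 0]], [0, [-0.76, -0.6, 0], [0, 0, 0]], [0, [0, 0, 0], [0, 0, 0]], [0, [0, 0, 0], [0, 0, 0]]]}}

```text
t: 1.9
tool_pos: [0.4788, 0.1435, 0.321]
tool_rot: [-0.65, -3.073, -0.0]
contact_force: [-0.6, 1.2, 0.7]
opening: 0.0002
grip_force: 0.0
```

```bash
python3 - <<'E'
from h import *
o=ctrl.get_obs();print(o['t'],o['tool_pos'],o['tool_rot'],o['contact_force'],o['opening'])
w=imaging.get_image('wrist');H=np.array(w['hand_eye'])
T=np.eye(4);T[:3,:3]=R.from_rotvec(o['tool_rot']).as_matrix();T[:3,3]=o['tool_pos']
w['extrinsics']=np.linalg.inv(T@H)
K=np.array([[w['fx'],0,w['cx']],[0,w['fy'],w['cy']],[0,0,1]])
im=w['color'].copy()
E=w['extrinsics']
q=cv2.projectPoints(np.array([[.482,.144,.19],[o['tool_pos'][0],o['tool_pos'][1],.19]]),cv2.Rodrigues(E[:3,:3])[0],E[:3,3],K,np.array(w['D']))[0][:,0]
print(q)
import pickle;pickle.dump(w,open('w.pkl','wb'))
for p,c in zip(q,[(0,0,255),(0,255,0)]): cv2.drawMarker(im,tuple(int(v) for v in p),c)
cv2.imwrite('pics/w1.png',im)
E
```

```text
1.9 [0.47877333 0.14353516 0.32099727] [-6.50251741e-01 -3.07272956e+00 -3.40245717e-04] [-0.64332231  1.18732628  0.65922644] 0.00018682429822985714
[[256.12148137 184.13425301]
 [254.43134965 181.55251794]]
```

View pics/w1.png

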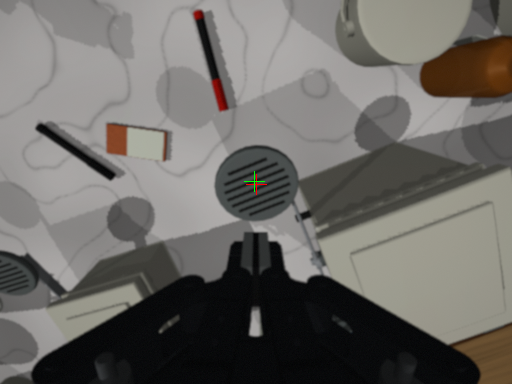

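The wrist view shows the plate centred at about (257,182), right under the TCP, so I descend.

{"method": "play_rows", "body": {"series": [[0, [0, 0, 0.75], [0, 0, 0]], [0, [0, 0, 0.75], [0, 0, 0]], [0, [0, 0, 0.6], [0, 0, 0]], [0, [0, 0, 0.15], [0, 0, 0]], [0, [0, 0, 0.08], [0, 0, 0]], [0, [0, 0, 0.08], [0, 0, 0]], [0, [0, 0, 0.08], [0, 0, 0]], [0, [0, 0, 0], [0, 0, 0]]]}}

```text
t: 2.95
tool_pos: [0.4791, 0.1433, 0.197]
tool_rot: [0.65, 3.073, 0.0]
contact_force: [-0.1, 0.3, 0.3]
opening: -0.0
grip_force: 0.0
```

{"method": "play_rows", "body": {"series": [[0, [0.01, -0.005, 0.1], [0, 0, 0]], [0, [0.01, -0.005, 0.1], [0, 0, 0]], [0, [0.01, -0.005, 0.1], [0, 0, 0]], [0, [0.01, -0.005, 0.1], [0, 0, 0]], [0, [0, 0, 0], [0, 0, 0]]]}}

```text
t: 3.58
tool_pos: [0.4764, 0.1432, 0.176]
tool_rot: [-0.65, -3.073, 0.0]
contact_force: [-2.0, 0.5, 3.6]
opening: -0.0
grip_force: 1.7
```

{"method": "play_rows", "body": {"series": [[0, [0.02, -0.01, 0.12], [0, 0, 0]], [0, [0.02, -0.01, 0.12], [0, 0, 0]], [0, [0.02, -0.01, 0.12], [0, 0, 0]], [0, [0.02, -0.01, 0.12], [0, 0, 0]], [0, [0.01, -0.005, 0.12], [0, 0, 0]], [0, [0.01, -0.005, 0.12], [0, 0, 0]], [0, [0.01, -0.005, 0.12], [0, 0, 0]], [0, [0, 0, 0], [0, 0, 0]]]}}

```text
t: 4.58
tool_pos: [0.47, 0.1425, 0.1336]
tool_rot: [-0.65, -3.072, 0.002]
contact_force: [-0.3, 0.1, 1.0]
opening: -0.0001
grip_force: 0.6
```

{"method": "play_rows", "body": {"series": [[0, [0.01, -0.005, 0.08], [0, 0, 0]], [0, [0.01, -0.005, 0.06], [0, 0, 0]], [0, [0, 0, 0.04], [0, 0, 0]], [0, [0, 0, 0.02], [0, 0, 0]], [0, [0, 0, 0], [0, 0, 0]]]}}

```text
t: 5.2
tool_pos: [0.4694, 0.1429, 0.1246]
tool_rot: [-0.65, -3.073, 0.0]
contact_force: [0.9, -0.3, 0.0]
opening: -0.0001
grip_force: 0.4
```

{"method": "play_rows", "body": {"series": [[0, [0, 0, 0.05], [0, 0, 0]], [0, [0, 0, 0], [0, 0, 0]]]}}

```text
t: 5.45
tool_pos: [0.4695, 0.1429, 0.1222]
tool_rot: [-0.65, -3.074, -0.0]
contact_force: [0.2, 0.7, 0.9]
opening: -0.0001
grip_force: 0.3
```

{"method": "play_rows", "body": {"series": [[0, [0, 0, 0.04], [0, 0, 0]], [0, [0, 0, 0], [0, 0, 0]]]}}

```text
t: 5.7
tool_pos: [0.4698, 0.1429, 0.1216]
tool_rot: [0.65, 3.074, -0.0]
contact_force: [-3.4, -1.0, 8.4]
opening: 0.0002
grip_force: 4.2
```

```bash
python3 - <<'E'
from h import *
o=ctrl.get_obs();print(o['t'],o['tool_pos'],o['contact_force'],o['grip_force'])
cv2.imwrite('pics/s2.png',cv2.resize(imaging.get_image('scene')['color'],(768,576)))
E
```

```text
5.7 [0.46977538 0.14294139 0.12162713] [-3.36490875 -1.0329707   8.40753654] 4.2216611431285855
```

View pics/s2.png

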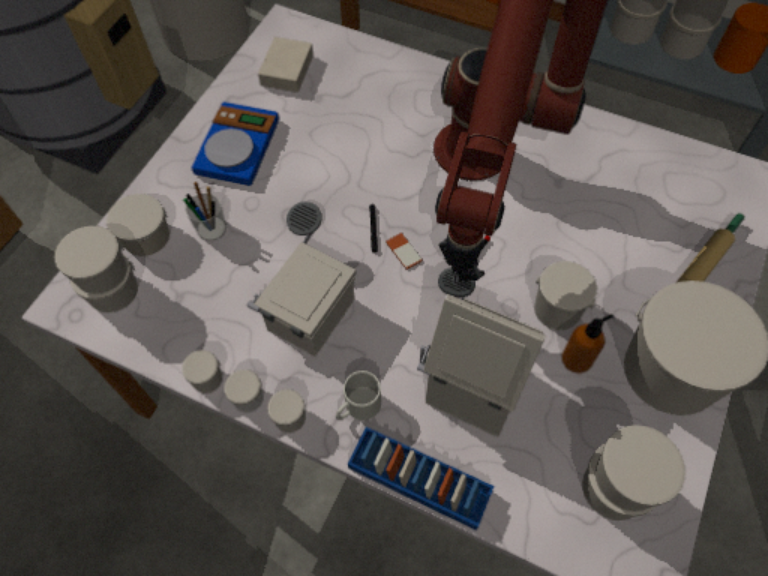

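The scene view shows the tall lid, about (485,345), raised wide. The plate is down at (457,282) and the 8 N reading means the lever is at its stop. I'll hold it there.

{"method": "play_rows", "body": {"series": [[0, [0, 0, 0.01], [0, 0, 0]], [0, [0, 0, 0], [0, 0, 0]], [0, [0, 0, 0], [0, 0, 0]], [0, [0, 0, 0], [0, 0, 0]], [0, [0, 0, 0], [0, 0, 0]], [0, [0, 0, 0], [0, 0, 0]], [0, [0, 0, 0], [0, 0, 0]], [0, [0, 0, 0], [0, 0, 0]]]}}

```text
t: 6.75
tool_pos: [0.4698, 0.143, 0.1215]
tool_rot: [0.65, 3.073, -0.0]
contact_force: [-4.1, -1.9, 9.9]
opening: 0.0002
grip_force: 5.3
```

{"method": "play_rows", "body": {"series": [[0, [0, 0, 0], [0, 0, 0]], [0, [0, 0, 0], [0, 0, 0]], [0, [0, 0, 0], [0, 0, 0]], [0, [0, 0, 0], [0, 0, 0]], [0, [0, 0, 0], [0, 0, 0]], [0, [0, 0, 0], [0, 0, 0]], [0, [0, 0, 0], [0, 0, 0]], [0, [0, 0, 0], [0, 0, 0]]]}}

```text
t: 7.75
tool_pos: [0.4698, 0.143, 0.1215]
tool_rot: [0.65, 3.074, -0.0]
contact_force: [-5.2, -0.6, 9.8]
opening: -0.0002
grip_force: 5.3
```

{"method": "play_rows", "body": {"series": [[0, [0, 0, 0], [0, 0, 0]], [0, [0, 0, 0], [0, 0, 0]], [0, [0, 0, 0], [0, 0, 0]], [0, [0, 0, 0], [0, 0, 0]], [0, [0, 0, 0], [0, 0, 0]], [0, [0, 0, 0], [0, 0, 0]], [0, [0, 0, 0], [0, 0, 0]], [0, [0, 0, 0], [0, 0, 0]]]}}

```text
t: 8.75
tool_pos: [0.4698, 0.143, 0.1216]
tool_rot: [0.65, 3.073, -0.0]
contact_force: [-4.1, -0.5, 9.8]
opening: -0.0
grip_force: 5.3
```

{"method": "play_rows", "body": {"series": [[0, [0, 0, 0], [0, 0, 0]], [0, [0, 0, 0], [0, 0, 0]], [0, [0, 0, 0], [0, 0, 0]], [0, [0, 0, 0], [0, 0, 0]]]}}

```text
t: 9.25
tool_pos: [0.4698, 0.143, 0.1216]
tool_rot: [0.65, 3.073, -0.0]
contact_force: [-4.2, -1.1, 9.6]
opening: 0.0003
grip_force: 5.3
```

{"method": "play_rows", "body": {"series": [[0, [-0.005, 0.002, -0.05], [0, 0, 0]], [0, [-0.005, 0.002, -0.05], [0, 0, 0]], [0, [-0.005, 0.002, -0.05], [0, 0, 0]], [0, [-0.005, 0.002, -0.05], [0, 0, 0]], [0, [-0.005, 0.002, -0.05], [0, 0, 0]], [0, [-0.005, 0.002, -0.05], [0, 0, 0]], [0, [-0.005, 0.002, -0.05], [0, 0, 0]], [0, [-0.005, 0.002, -0.05], [0, 0, 0]]]}}

```text
t: 10.25
tool_pos: [0.4717, 0.1428, 0.14]
tool_rot: [-0.65, -3.073, 0.0]
contact_force: [-2.0, -0.4, 1.7]
opening: 0.0001
grip_force: 1.0
```

{"method": "play_rows", "body": {"series": [[0, [-0.005, 0.002, -0.05], [0, 0, 0]], [0, [-0.005, 0.002, -0.05], [0, 0, 0]], [0, [-0.005, 0.002, -0.05], [0, 0, 0]], [0, [-0.005, 0.002, -0.05], [0, 0, 0]], [0, [-0.005, 0.002, -0.05], [0, 0, 0]], [0, [-0.005, 0.002, -0.05], [0, 0, 0]], [0, [-0.005, 0.002, -0.05], [0, 0, 0]], [0, [-0.005, 0.002, -0.05], [0, 0, 0]]]}}

```text
t: 11.25
tool_pos: [0.4741, 0.1427, 0.1601]
tool_rot: [0.65, 3.073, 0.0]
contact_force: [-0.8, -0.3, 3.4]
opening: -0.0001
grip_force: 1.4
```

{"method": "play_rows", "body": {"series": [[0, [-0.008, 0.004, -0.05], [0, 0, 0]], [0, [-0.008, 0.004, -0.05], [0, 0, 0]], [0, [-0.008, 0.004, -0.05], [0, 0, 0]], [0, [-0.008, 0.004, -0.05], [0, 0, 0]], [0, [-0.008, 0.004, -0.05], [0, 0, 0]], [0, [-0.008, 0.004, -0.05], [0, 0, 0]], [0, [-0.008, 0.004, -0.05], [0, 0, 0]], [0, [-0.008, 0.004, -0.05], [0, 0, 0]]]}}

```text
t: 12.25
tool_pos: [0.4779, 0.1428, 0.1802]
tool_rot: [0.65, 3.072, 0.0]
contact_force: [3.0, 0.8, 2.5]
opening: 0.0001
grip_force: 1.5
```

{"method": "play_rows", "body": {"series": [[0, [-0.008, 0.004, -0.04], [0, 0, 0]], [0, [-0.008, 0.004, -0.04], [0, 0, 0]], [0, [-0.008, 0.004, -0.04], [0, 0, 0]], [0, [-0.008, 0.004, -0.04], [0, 0, 0]], [0, [-0.008, 0.004, -0.04], [0, 0, 0]], [0, [-0.008, 0.004, -0.04], [0, 0, 0]], [0, [-0.008, 0.004, -0.04], [0, 0, 0]], [0, [-0.008, 0.004, -0.04], [0, 0, 0]]]}}

```text
t: 13.25
tool_pos: [0.48, 0.1431, 0.1951]
tool_rot: [-0.649, -3.071, 0.001]
contact_force: [0.2, 0.2, -0.6]
opening: 0.0001
grip_force: 0.0
```

Contact has been lost at z 0.195, so the lever is up. I'll go clear and check.

{"method": "play_rows", "body": {"series": [[0, [0, 0, -0.1], [0, 0, 0]], [0, [0, 0, -0.3], [0, 0, 0]], [0, [0, 0, -0.7], [0, 0, 0]], [0, [0, 0, -0.7], [0, 0, 0]], [0, [0.5, 0, -0.4], [0, 0, 0]], [0, [0.5, 0, 0], [0, 0, 0]], [0, [0, 0, 0], [0, 0, 0]], [0, [0, 0, 0], [0, 0, 0]]]}}

```text
t: 14.25
tool_pos: [0.4355, 0.1631, 0.306]
tool_rot: [0.65, 3.073, -0.0]
contact_force: [-0.9, 0.7, 0.7]
opening: 0.0001
grip_force: 0.0
```

```bash
python3 - <<'E'
from h import *
import pickle
d=pickle.load(open('im.pkl','rb'))
o=ctrl.get_obs();print(o['t'],o['tool_pos'],o['contact_force'])
a=imaging.get_image('top')['color'];b=imaging.get_image('scene')['color']
c=[cv2.resize(x,(400,300)) for x in(a,cv2.absdiff(a,d['top']['color'])*3,b,cv2.absdiff(b,d['scene']['color'])*3)]
cv2.imwrite('pics/end.png',np.vstack([np.hstack(c[:2]),np.hstack(c[2:])]))
E
```

```text
14.25 [0.43545257 0.16312772 0.30597771] [-0.87250457  0.66519356  0.6770296 ]
```

View pics/end.png

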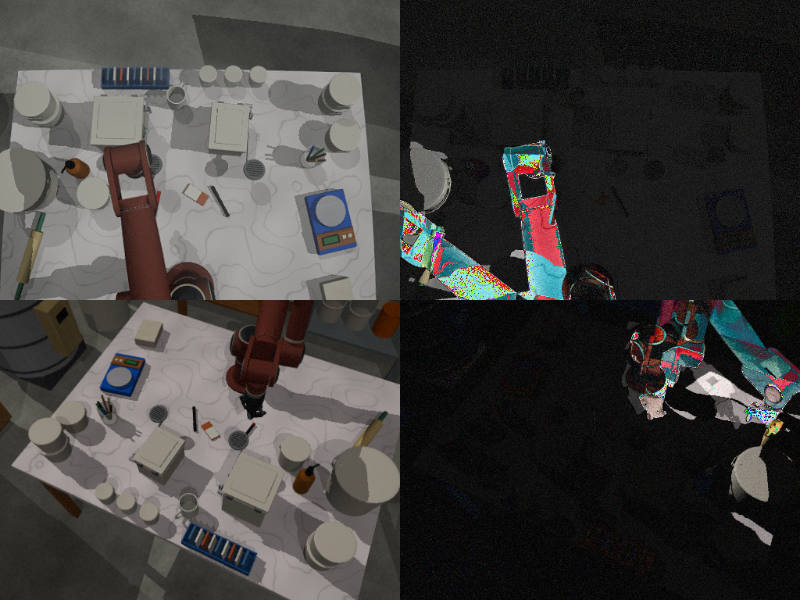

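The difference images show only the arm and its shadow changed. Both lids are shut, the plate at (238,440) is back up and nothing else moved, so I'm handing in.

```bash
python3 -c "
from h import *
print(ctrl.finish_job())"
```

```text
the job is handed in; nothing more can be done
None
```

I pushed the tall bin's lever to its stop, held the lid wide open for over 3 s, then eased it shut over about 4 s and moved the hand clear; the final pictures show both lids shut and nothing else moved, and the job is handed in (no verdict was returned).

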